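# Start the wing screw of a board clamp in its nut plate

## Robot

A 6-joint arm with a two-finger parallel gripper is mounted at the origin on a cart in front of the work surface, level with it; the furniture and walls round the work are solid. World frame = base frame: x ahead of the robot, y to its left, z up, the work surface at z = 0. Lengths are in m, angles in rad, forces in N, time in s.
With the tool pointing down it reaches from about 0.35 to 0.725 m from the base axis. Payload 6 kg.
Tool frame: the origin (TCP) lies midway between the tips of the shut fingers; the grasp point (between the pads) lies 19 mm behind it; z points along the fingers, y is the direction in which the jaws open and shut (so a half turn about z gives the same grasp; the last joint's range is limited). The gripper opens to 85 mm and grips with 20 to 120 N. Pads are 22 mm wide; open, the fingers measure 114 mm over their backs; the gripper's body (76 mm by 85 mm) begins 54 mm behind the grasp point. The pads swing forward as they close: fully open they stand 13 mm farther back than shut.
Start: joints at [1.475, 0.04, 0.085, 0, -1.615, -0.334], TCP at [0.25, 0.545, 0.231] pointing down, gripper open.
Joint ranges: [-2.56, 2.56], [-1.29, 2.01], [-1.08, 1.49], [-3.29, 1.98], [-2.81, -0.18], [-2.99, 2.99]. Speed limits (rad/s): [2.57, 2.57, 3.01, 3.14, 3.14, 3.14].

## Interface

Orientations are given as a unit quaternion [x, y, z, w].
In Python, from rig import env, optics gives the robot as it stands.
- The arm moves only by the tool jog_arm, never from a script. Its argument "increments" is a list that holds one entry, the list of rows, each a list of 6 numbers: the shift along the tool's x, y, z in units of 40 mm (1.0 is 40 mm), then the turn, a rotation vector about the tool's x, y, z in units of 5 degrees (1.0 is 5 degrees). In form: [[[tx, ty, tz, ax, ay, az], ...]]. A call has 1 to 20 rows; each row is the pose to reach, as a shift and turn from the pose commanded when the call began, along the tool's axes at that moment; what a row does not reach only later rows make up. A row lasts 1/10 s, in which the tool goes at most 50 mm and 8.59 degrees, less where a joint would pass 70% of its speed; a pose out of reach is approached as far as the arm can. A call with a gripper value outside its range is refused whole. "grip" is the opening, from 0 (shut) to 1 (fully open), set as the call begins (left out, the last holds). The fingers move at their own pace and stop on an object; the grip force is fixed at half the most. Time passes only in rows, so rows that repeat a pose let the fingers close. It gives the time, the measured TCP pose, the force and the opening at its end, in the units of the state.
- env.read_state(): the state, without advancing time (a new reading comes with each control period).
- optics.snapshot(name): name is "scene" or "top" or "wrist"; returns the picture (400x640x3 uint8, blue, green, red); there is no depth.
- optics.camera_info(name): a dict with "fx", "fy", "cx", "cy" (pixels), "world_to_cam" (4x4, takes a point from world to camera coordinates). Camera axes: x right, y down, z forward; pixel columns grow to the right and rows downward; lengths in m; the calibration is good to about 2 mm. A picture is of the moment at which its call begins: read the wrist's pose just before it. camera_info takes no time and is no camera call; for the wrist camera it gives the pose at the moment of the call.
- env.sign_off(): hands the job in, once; it reports no verdict.
The state is a dict: "t": time; "joint_positions": joint angles; "dq": joint speeds; "joint_torque": joint torques, N m; "tcp_pos": TCP position; "tcp_rot": TCP orientation; "wrist_force": force on the tool from outside, world axes, zero at the start; "torque": the same for the moment, N m; "gripper_width": opening from 0.0 (shut) to 1.0 (fully open).
Only numpy, scipy, OpenCV 4.12 (cv2) and the standard library are available. Lean on these libraries where they do the work, as an engineer would, in place of code of your own. Each camera call takes 0.05 s, during which the arm holds its last target. There are 200 camera calls.

## Task

Push the nut plate of the board clamp fully home under the bridge, then start the wing screw in it: turn the wing backward (counter-clockwise from above) until you notice it drop into the start of the thread, then turn it forward (clockwise) one full turn. Finish while still gripping the wing firmly, so that the screw stays held just started; do not let go, and leave the things around the clamp alone.

Things in the scene. Friction and masses are not known exactly. Their poses are not given: they have to be found in the camera images.
- board_clamp: Grey clamp fixed to the worktop, 196 mm (its x) by 110 mm. Origin on the worktop right under the screw axis; x along the guide, away from the robot; z up. A bridge, 36 mm long (x) and 106 mm wide (y), spans the guide over the origin, underside 40 mm, top 54 mm above the worktop (57 mm at a 27 mm brass collar round the screw).
- tab_top (a point): Top centre of the nut plate's upright tab, 24 mm long (clamp x), 14 mm wide (clamp y), 28 to 61 mm above the worktop, at the robot-side end of the aluminium nut plate, 75 mm from its threaded hole; nothing beside it stands above 32 mm. Grip it across its 14 mm width or push it. Axes as the clamp's.
- nut_plate (a joint): How far the nut plate is out of its home place (m): 0 = fully home against its stop, with the hole right under the screw; starts 0.025 to 0.045; the plate is pushed home along clamp +x against 3 N of sliding friction and stays where it is left.
- bar_top (a point): Top centre of the wing: a dark steel bar 44 mm long, 12 mm wide, 22 mm high, the head of the screw. Site x along the bar's length, y across its 12 mm, z up. At the start it is 94 mm above the worktop, the bar's underside 72 mm (15 mm above the collar). The screw stands upright in the bridge and cannot be taken out.
- wing_screw (a joint): Screw turn (rad), growing FORWARD = clockwise from above. 0 = thread start: with the plate home the screw drops in at about -0.25 to +0.3. Starts at 0.8 to 2.6, riding on the plate's flat top. A lug stops it turning back past -0.25 and, on the flat top, forward past 5.4 (do not force it): only turning back reaches the thread. One turn from the drop is 6.28; thread ends at 8.6. Needs 0.03 N m.
- screw_sink (a joint): How far the screw has sunk (m): 0 = riding on the flat top. A spring pushes it down with 3 to 4 N: at the thread start it drops 0.006 unless held up (a tight grip on the wing holds it up; a loose one lets it fall), then sinks 0.006 per forward turn: 0.012 after one turn. Turned forward from the drop, the thread keeps it from coming back up.
- multimeter: Bystander: pocket multimeter lying flat, 150 x 74 x 44 mm, origin at the centre of its underside.
- screwdriver: Bystander: screwdriver lying flat, 171 x 28 x 26 mm, origin at the centre of its underside.
- paste_tin: Bystander: upright tin, 57 mm across and 68 mm high, origin at the centre of its underside.
- side_cutters: Bystander: side cutters lying flat, 109 x 58 x 12 mm, origin at the centre of their underside.

How it is judged:
On the way, in this order (a step that is already met when the one before it is completed fails the run):
1. the nut plate is fully home while the screw still rides on top (value of joint nut_plate below 0.002 m and value of joint screw_sink below 0.003 m), for 0.2 s.
2. turned back, the screw has dropped into the start of the thread (value of joint screw_sink above 0.0045 m and value of joint wing_screw below 0.8 rad), for 0.1 s.
At the end, for the whole second after the job is handed in: the nut plate is home within 3 mm, the screw is in the thread one turn forward of the drop within 60 degrees (sunk 9.5 to 14.5 mm), it is not turning, and the fingers still grip the wing with more than 3 N (value of joint nut_plate below 0.003 m and value of joint wing_screw between 5.23 and 7.33 rad and value of joint screw_sink between 0.0095 and 0.0145 m and angular speed of wing_screw below 0.2 rad/s and contact force between the fingers and wing_screw above 3 N); the arm keeps its last pose, push and grip.
It fails at once if a bystander is shifted by more than 3 cm (distance of any of multimeter, screwdriver, paste_tin, side_cutters from where it was at the start of the episode above 0.03 m).
It also fails if it takes over 72 s, if anything falls off the work surface, if the arm or the gripper's body presses on something with over 40 N, if the wrist force passes 120 N, or if a joint passes its speed limit or range.

## Working session

There is one attempt and no reset: what is moved stays moved. The work goes in short steps, Python scripts to look and compute and a tool call to move; the robot and the scene stay as the last step left them, time stands still between calls to the robot, and variables do not carry over. Pictures are saved under pics/ and viewed, about 8 in all and at most 12, crops included, and the job is handed in when it is done.

Besides the shell and the picture viewer there is one more tool, called by a JSON object that holds its "op" and its "data". jog_arm: Moves the arm, as the interface text tells. Its arguments: {"type":"object","properties":{"increments":{"type":"array"},"grip":{"type":"number"}},"required":["increments"]}

```bash
mkdir -p pics; ls
python3 - <<'E'
from rig import env, optics
import cv2
for n in ("scene","top"):
    cv2.imwrite(f"pics/{n}0.png",optics.snapshot(n))
s=env.read_state(); print(s)
for n in ("scene","top","wrist"): print(n,optics.camera_info(n))
E
```

```text
pics
{'t': 0.1, 'joint_positions': array([ 1.47471491e+00,  4.07617208e-02,  8.38752195e-02, -3.95533409e-04,
       -1.61549963e+00, -3.33690683e-01]), 'dq': array([ 0.0010655 , -0.00038412,  0.00271853, -0.00134775, -0.00227238,
       -0.00165019]), 'joint_torque': array([-4.64064200e-03, -3.69344044e+01,  3.48280835e+01,  6.95190892e+00,
       -4.62445314e-03,  5.58125151e-06]), 'tcp_pos': array([0.2498167 , 0.54518443, 0.23035606]), 'tcp_rot': array([ 9.77002223e-01, -2.13227545e-01, -1.01967466e-04,  8.12715501e-04]), 'wrist_force': array([-0.71809342,  0.57635072, -0.34766924]), 'torque': array([ 0.00546337, -0.00180166, -0.00341804]), 'gripper_width': 1.0010199527243346}
scene {'fx': 491.0278974633484, 'fy': 491.0278974633484, 'cx': 329.70286778592236, 'cy': 203.76351149376225, 'world_to_cam': array([[ 0.62709187, -0.77883097,  0.0133455 , -0.3435316 ],
       [-0.60520293, -0.49793474, -0.62112029,  0.32215692],
       [ 0.4903929 ,  0.38142275, -0.78360161,  1.05487966],
       [ 0.        ,  0.        ,  0.        ,  1.        ]])}
top {'fx': 438.1681397103637, 'fy': 438.1681397103637, 'cx': 319.8672164360509, 'cy': 195.06315978104942, 'world_to_cam': array([[ 0.02648403, -0.99961704,  0.00802255, -0.05756042],
       [-0.99430464, -0.02717035, -0.10305365,  0.53027492],
       [ 0.10323216, -0.00524758, -0.99464345,  1.36669432],
       [ 0.        ,  0.        ,  0.        ,  1.        ]])}
wrist {'fx': 292.80871417979995, 'fy': 292.80871417979995, 'cx': 319.8040043659017, 'cy': 198.3926587180738, 'world_to_cam': array([[-0.41754598, -0.90865524,  0.0010001 ,  0.60000747],
       [-0.85816373,  0.39470539,  0.32827225, -0.04311044],
       [-0.29868104,  0.13621051, -0.94458262,  0.38066512],
       [ 0.        ,  0.        ,  0.        ,  1.        ]])}
```

View pics/top0.png

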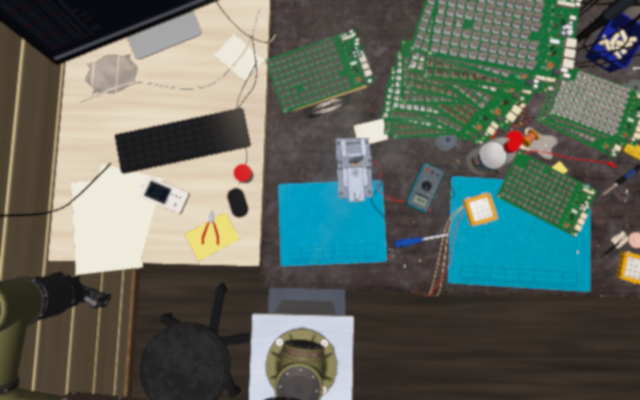

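View pics/scene0.png

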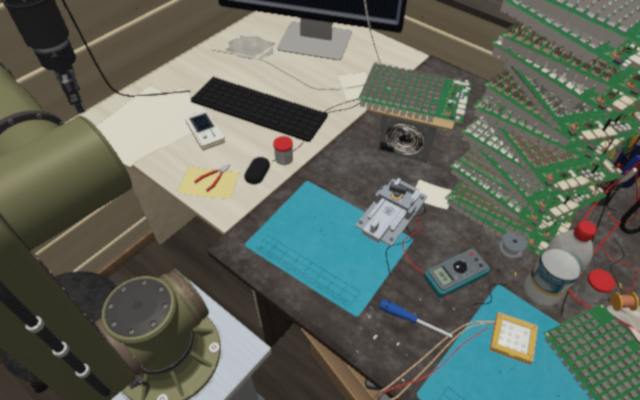

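The top view shows the clamp at about px (354,168), with its guide roughly along world x. The multimeter is at (425,187), the screwdriver at (420,240), the tin (red) at (243,173) and the cutters at (208,232). I'll move the wrist over for a closer look.

```bash
cat > h.py <<'E'
import numpy as np, cv2
from scipy.spatial.transform import Rotation as R
from rig import env, optics
def ray(n,px,z,ci=None):
    c=ci or optics.camera_info(n); M=c["world_to_cam"]
    d=M[:3,:3].T@np.array([(px[0]-c["cx"])/c["fx"],(px[1]-c["cy"])/c["fy"],1]); o=-M[:3,:3].T@M[:3,3]
    return o+d*(z-o[2])/d[2]
def proj(ci,p):
    q=ci["world_to_cam"]@np.append(p,1); return np.array([ci["fx"]*q[0]/q[2]+ci["cx"],ci["fy"]*q[1]/q[2]+ci["cy"]])
def inc(p,yaw):
    """jog units to TCP position p, tool straight down, tool x axis at world angle yaw"""
    s=env.read_state(); r=R.from_quat(s["tcp_rot"])
    t=R.from_euler('z',yaw)*R.from_euler('x',np.pi)
    return np.r_[r.inv().apply(p-s["tcp_pos"])/.04, np.degrees((r.inv()*t).as_rotvec())/5]
E
python3 - <<'E'
from h import *
for px,z in [((354,155),.05),((354,198),.03),((353,139),.03),((425,187),.04)]: print(ray("top",px,z))
s=env.read_state(); r=R.from_quat(s["tcp_rot"]); print(r.as_matrix(), optics.camera_info("wrist")["world_to_cam"][:3]@np.append(s["tcp_pos"],1))
for y in (0,np.pi/2,-np.pi/2,np.pi): print(inc(np.array([.56,-.15,.25]),y))
for n,b in(("top",(310,120,390,220)),("scene",(340,160,440,260))):
    im=optics.snapshot(n)[b[1]:b[3],b[0]:b[2]]; cv2.imwrite(f"pics/{n}c.png",cv2.resize(im,None,fx=5,fy=5,interpolation=cv2.INTER_CUBIC))
a=cv2.imread("pics/topc.png");b=cv2.imread("pics/scenec.png");cv2.imwrite("pics/c.png",cv2.resize(np.hstack([a,b]),(800,444)))
E
```

```text
[ 0.65960298 -0.14770141  0.05      ]
[ 0.52497142 -0.15189773  0.03      ]
[ 0.71580525 -0.14515158  0.03      ]
[ 0.56509465 -0.37526126  0.04      ]
[[ 9.09068007e-01 -4.16647405e-01 -5.45831544e-04]
 [-4.16647737e-01 -9.09066707e-01 -1.54456516e-03]
 [ 1.47341781e-04  1.63153425e-03 -9.99998658e-01]] [0.00054319 0.03331266 0.16271913]
[ 1.42906906e+01  1.25691001e+01 -4.68486598e-01  1.87701799e-02
  2.35500329e-03 -4.92462538e+00]
[ 1.42906906e+01  1.25691001e+01 -4.68486598e-01  1.36894820e-02
  1.76174051e-02 -2.29246206e+01]
[ 1.42906906e+01  1.25691001e+01 -4.68486598e-01  1.56588311e-02
 -1.21675857e-02  1.30753705e+01]
[ 1.42906906e+01  1.25691001e+01 -4.68486598e-01  3.24326401e-03
 -2.58499210e-02  3.10753643e+01]
```

View pics/c.png

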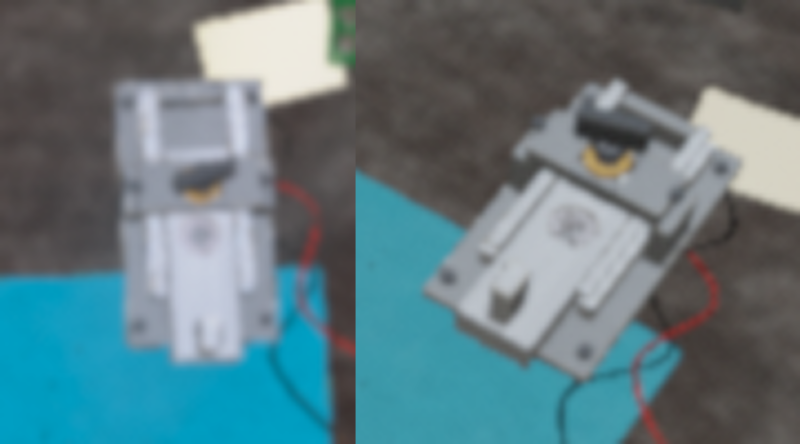

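The crops show the wing bar roughly across the guide above the brass collar, the plate hole on the robot side of the bridge, and the tab near the robot-side end. Next is a wrist look from over the near end.

Run:
```python
from h import *
print(inc(np.array([.50,-.15,.25]),.05))
```

```text
[ 1.29268904e+01  1.31959359e+01 -4.67236212e-01  1.35429908e-02
  1.91167428e-03 -5.49795052e+00]
```

{"op": "jog_arm", "data": {"increments": [[[12.93,13.2,-0.47,0,0,-5.5],[12.93,13.2,-0.47,0,0,-5.5],[12.93,13.2,-0.47,0,0,-5.5],[12.93,13.2,-0.47,0,0,-5.5],[12.93,13.2,-0.47,0,0,-5.5],[12.93,13.2,-0.47,0,0,-5.5],[12.93,13.2,-0.47,0,0,-5.5],[12.93,13.2,-0.47,0,0,-5.5],[12.93,13.2,-0.47,0,0,-5.5],[12.93,13.2,-0.47,0,0,-5.5],[12.93,13.2,-0.47,0,0,-5.5],[12.93,13.2,-0.47,0,0,-5.5],[12.93,13.2,-0.47,0,0,-5.5],[12.93,13.2,-0.47,0,0,-5.5],[12.93,13.2,-0.47,0,0,-5.5],[12.93,13.2,-0.47,0,0,-5.5],[12.93,13.2,-0.47,0,0,-5.5],[12.93,13.2,-0.47,0,0,-5.5],[12.93,13.2,-0.47,0,0,-5.5],[12.93,13.2,-0.47,0,0,-5.5]]], "grip": 0}}

```text
t: 2.2
tcp_pos: [0.5001, -0.1491, 0.2505]
tcp_rot: [1.0, 0.026, 0.0, -0.0]
wrist_force: [0.4, 0.7, -0.5]
gripper_width: -0.001
```

Run:
```python
from h import *
import json
c=optics.camera_info("wrist"); im=optics.snapshot("wrist")
cv2.imwrite("pics/w1.png",im); np.savez("w1.npz",M=c["world_to_cam"])
s=env.read_state(); print(s["t"],s["tcp_pos"],R.from_quat(s["tcp_rot"]).as_matrix()[:,0],s["joint_positions"])
```

```text
2.25 [ 0.50013807 -0.14919361  0.25052107] [9.98659168e-01 5.17609501e-02 8.19123205e-04] [ 9.61468764e-02 -1.65789613e-01 -7.68175557e-02  4.98329399e-05
 -1.65895066e+00  1.52643796e+00]
```

View pics/w1.png

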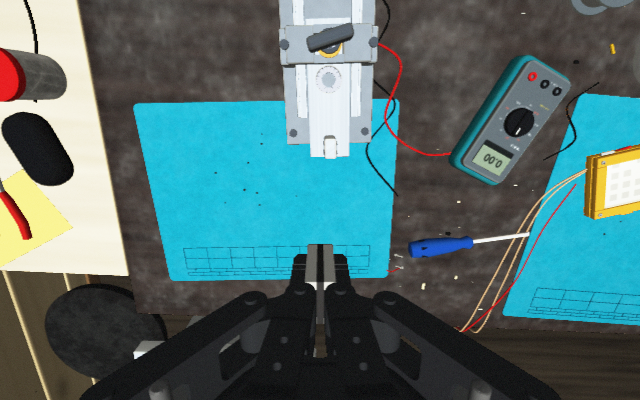

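Run:
```python
from h import *
im=cv2.imread("pics/w1.png")[0:170,270:390]
cv2.imwrite("pics/w1c.png",cv2.resize(im[:, :],None,fx=3.5,fy=3.5,interpolation=cv2.INTER_CUBIC))
g=cv2.cvtColor(im,cv2.COLOR_BGR2GRAY)
```

```text
(no output)
```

View pics/w1c.png

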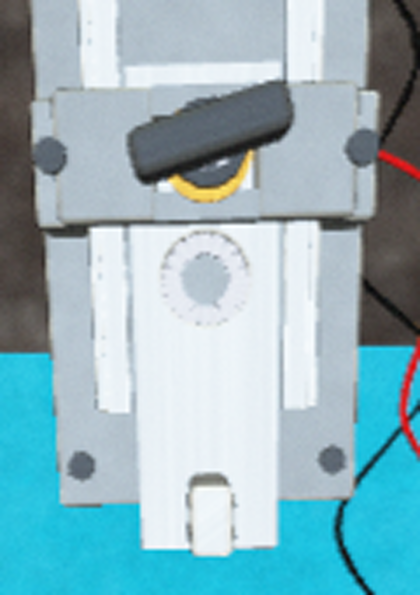

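Run:
```python
from h import *
c=optics.camera_info("wrist"); c["world_to_cam"]=np.load("w1.npz")["M"]
f=lambda n,x,y,z: print(n,np.round(ray("wrist",(270+x/3.5,y/3.5),z,c),4))
for n,x,y,z in [("tabTop",210,521,.061),("tabL",191,540,.061),("tabR",231,540,.061),("tab robot edge",211,555,.061),("tab far edge",210,487,.061),("brFL",57,219,.054),("brFR",368,217,.054),("brBL",57,90,.054),("brBR",365,92,.054),("hole",205,278,.035),
 ("baseBL",62,505,.01),("baseBR",352,497,.01),("barTL",130,130,.094),("barTR",284,82,.094),("barBR",290,108,.094),("barBL",136,158,.094),("boltL",82,465,.012),("boltR",332,460,.012)]: f(n,x,y,z)
```

```text
tabTop [ 0.53   -0.1586  0.061 ]
tabL [ 0.5235 -0.1528  0.061 ]
tabR [ 0.5241 -0.1658  0.061 ]
tab robot edge [ 0.5189 -0.1596  0.061 ]
tab far edge [ 0.5408 -0.1579  0.061 ]
brFL [ 0.6174 -0.1071  0.054 ]
brFR [ 0.6228 -0.2008  0.054 ]
brBL [ 0.6517 -0.1066  0.054 ]
brBR [ 0.6557 -0.1962  0.054 ]
hole [ 0.6042 -0.1532  0.035 ]
baseBL [ 0.5247 -0.1054  0.01  ]
baseBR [ 0.5331 -0.2128  0.01  ]
barTL [ 0.6356 -0.1301  0.094 ]
barTR [ 0.6486 -0.1691  0.094 ]
barBR [ 0.6428 -0.1712  0.094 ]
barBL [ 0.6292 -0.1319  0.094 ]
boltL [ 0.5399 -0.1127  0.012 ]
boltR [ 0.5463 -0.2037  0.012 ]
```

Measured:

| Item | World position / angle |
|---|---|
| Screw axis | about (0.638, -0.1515) |
| Clamp yaw | about 0.068 rad |
| Tab | (0.530, -0.1586), so the plate is about 32 mm out |
| Bar direction | about -71.6° |

I'll go down on the robot side of the tab with shut fingers.

Run:
```python
from h import *
print(inc(np.array([.478,-.162,.042]),.068))
```

```text
[-5.73551464e-01  2.91013838e-01  5.21256267e+00  2.28805030e-04
 -9.38501777e-03 -1.85820483e-01]
```

{"op": "jog_arm", "data": {"increments": [[[-0.57,0.29,1,0,0,-0.19],[-0.57,0.29,2,0,0,-0.19],[-0.57,0.29,3,0,0,-0.19],[-0.57,0.29,4,0,0,-0.19],[-0.57,0.29,5,0,0,-0.19],[-0.57,0.29,5.2,0,0,-0.19],[-0.57,0.29,5.2,0,0,-0.19],[-0.57,0.29,5.2,0,0,-0.19]]]}}

```text
t: 3.05
tcp_pos: [0.4794, -0.1629, 0.0448]
tcp_rot: [0.999, 0.034, 0.002, 0.001]
wrist_force: [0.5, -0.4, 0.9]
gripper_width: -0.001
```

{"op": "jog_arm", "data": {"increments": [[[0.2,0,0,0,0,0],[0.4,0,0,0,0,0],[0.6,0,0,0,0,0],[0.7,0,0,0,0,0],[0.8,0,0,0,0,0],[0.9,0,0,0,0,0],[1.0,0,0,0,0,0],[1.05,0,0,0,0,0],[1.1,0,0,0,0,0],[1.1,0,0,0,0,0]]]}}

```text
t: 4.05
tcp_pos: [0.5214, -0.1599, 0.042]
tcp_rot: [0.999, 0.033, -0.001, 0.0]
wrist_force: [-4.1, 1.2, 2.2]
gripper_width: 0.001
```

{"op": "jog_arm", "data": {"increments": [[[0.1,0,0,0,0,0],[0.2,0,0,0,0,0],[0.3,0,0,0,0,0],[0.35,0,0,0,0,0],[0.4,0,0,0,0,0],[0.4,0,0,0,0,0]]]}}

```text
t: 4.65
tcp_pos: [0.5376, -0.1587, 0.042]
tcp_rot: [0.999, 0.033, -0.0, -0.0]
wrist_force: [-4.0, 0.5, 2.8]
gripper_width: -0.001
```

{"op": "jog_arm", "data": {"increments": [[[0.03,0,0,0,0,0],[0.06,0,0,0,0,0],[0.06,0,0,0,0,0]]]}}

```text
t: 4.95
tcp_pos: [0.5398, -0.1586, 0.0419]
tcp_rot: [0.999, 0.033, -0.0, -0.0]
wrist_force: [-5.5, 1.9, 3.2]
gripper_width: -0.001
```

{"op": "jog_arm", "data": {"increments": [[[0.04,0,0,0,0,0],[0.08,0,0,0,0,0],[0.08,0,0,0,0,0]]]}}

```text
t: 5.25
tcp_pos: [0.5402, -0.1586, 0.0419]
tcp_rot: [0.999, 0.033, -0.004, -0.0]
wrist_force: [-17.3, 3.5, 10.7]
gripper_width: -0.002
```

{"op": "jog_arm", "data": {"increments": [[[0.04,0,0,0,0,0],[0.08,0,0,0,0,0],[0.08,0,0,0,0,0]]]}}

```text
t: 5.55
tcp_pos: [0.5403, -0.1587, 0.0419]
tcp_rot: [0.999, 0.033, -0.007, -0.0]
wrist_force: [-30.8, 6.0, 19.3]
gripper_width: -0.002
```

The plate is hard against its stop: force rose to 31 N while travel stayed put. I'll back off, rise, and hover open over the wing with the tool's x axis along the bar.

{"op": "jog_arm", "data": {"increments": [[[-0.5,0,0,0,0,0],[-0.7,0,-0.5,0,0,0],[-0.7,0,-1.5,0,0,0],[-0.7,0,-2.5,0,0,0],[-0.7,0,-3.5,0,0,0],[-0.7,0,-3.5,0,0,0]]], "grip": 1}}

```text
t: 6.15
tcp_pos: [0.5219, -0.161, 0.1895]
tcp_rot: [0.999, 0.033, 0.006, 0.001]
wrist_force: [0.0, -0.1, 0.8]
gripper_width: 0.993
```

Run:
```python
from h import *
print(inc(np.array([.638,-.1515,.17]),-1.25))
```

```text
[ 2.9066417  -0.04438688  0.52509704 -0.06478849 -0.14820416 15.08857101]
```

{"op": "jog_arm", "data": {"increments": [[[2.93,0,0,0,0,15.1],[2.93,0,0,0,0,15.1],[2.93,0,0,0,0,15.1],[2.93,0,0,0,0,15.1],[2.93,0,0.5,0,0,15.1],[2.93,0,0.5,0,0,15.1],[2.93,0,0.5,0,0,15.1],[2.93,0,0.5,0,0,15.1],[2.93,0,0.5,0,0,15.1],[2.93,0,0.5,0,0,15.1],[2.93,0,0.5,0,0,15.1],[2.93,0,0.5,0,0,15.1],[2.93,0,0.5,0,0,15.1]]]}}

```text
t: 7.45
tcp_pos: [0.6357, -0.1523, 0.1621]
tcp_rot: [0.811, -0.585, 0.0, -0.0]
wrist_force: [0.3, -0.3, 0.9]
gripper_width: 0.999
```

Run:
```python
from h import *
c=optics.camera_info("wrist"); im=optics.snapshot("wrist")
cv2.imwrite("pics/w2.png",im); np.savez("w2.npz",M=c["world_to_cam"])
s=env.read_state(); print(s["t"],s["tcp_pos"],R.from_quat(s["tcp_rot"]).as_matrix(),s["joint_positions"])
```

```text
7.5 [ 0.63570255 -0.15226118  0.16211001] [[ 3.15417691e-01 -9.48952905e-01  2.53974311e-04]
 [-9.48952924e-01 -3.15417722e-01 -9.36727965e-05]
 [ 1.68999071e-04 -2.11463608e-04 -9.99999963e-01]] [ 7.03006664e-02  1.84263656e-01  1.15035121e-01  1.11550387e-04
 -1.50132102e+00  2.50588408e-01]
```

View pics/w2.png

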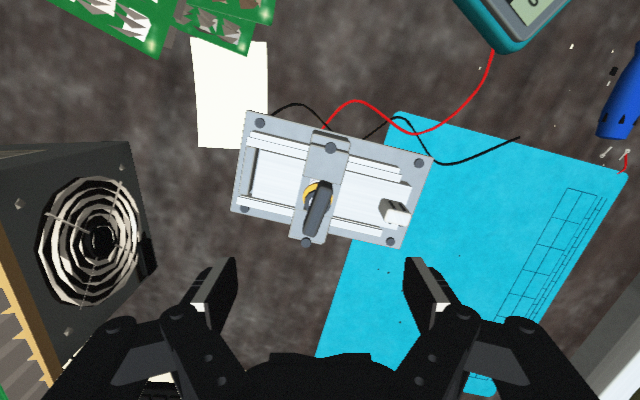

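Run:
```python
from h import *
im=cv2.imread("pics/w2.png")[165:255,275:365]
cv2.imwrite("pics/w2c.png",cv2.resize(im,None,fx=6,fy=6,interpolation=cv2.INTER_CUBIC))
```

```text
(no output)
```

View pics/w2c.png

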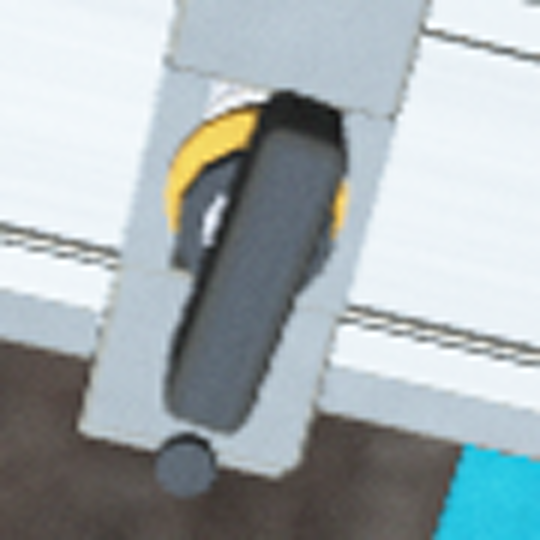

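Run:
```python
from h import *
c=optics.camera_info("wrist"); c["world_to_cam"]=np.load("w2.npz")["M"]
f=lambda x,y,z: ray("wrist",(275+x/6,165+y/6),z,c)
a,b=f(304,136,.094),f(205,424,.094); d=a-b
print(a,b,(a+b)/2,np.linalg.norm(d),np.degrees(np.arctan2(d[1],d[0])))
print("sides",f(262,265,.094)-f(310,285,.094))
br=[f(*p,.054) for p in((80,432),(302,472))]; print(br, "collar c", f(255,190,.057))
```

```text
[ 0.63825416 -0.17223842  0.094     ] [ 0.6378952  -0.13018449  0.094     ] [ 0.63807468 -0.15121146  0.094     ] 0.04205546150785865 -89.51095826723571
sides [ 0.00675658 -0.00067876  0.        ]
[array([ 0.65154213, -0.10323094,  0.054     ]), array([ 0.61588529, -0.10759068,  0.054     ])] collar c [ 0.6381782  -0.15142364  0.057     ]
```

The wing turned about 18° forward with the plate as it was pushed. It now lies at -89.5° with its centre at (0.638, -0.151). The hole is out of sight under the bridge, so the plate is home.

Run:
```python
from h import *
print(inc(np.array([.638,-.1513,.072]),-1.562))
```

```text
[-5.06706355e-03 -6.16073407e-02  2.25276262e+00 -2.70569767e-03
 -1.54270136e-03  3.57640801e+00]
```

{"op": "jog_arm", "data": {"increments": [[[0,-0.06,0.3,0,0,1.7],[0,-0.06,0.8,0,0,3.4],[0,-0.06,1.3,0,0,3.58],[0,-0.06,1.8,0,0,3.58],[0,-0.06,2.1,0,0,3.58],[0,-0.06,2.25,0,0,3.58],[0,-0.06,2.25,0,0,3.58],[0,-0.06,2.25,0,0,3.58]]], "grip": 0.5}}

```text
t: 8.3
tcp_pos: [0.6384, -0.1517, 0.0733]
tcp_rot: [0.71, -0.704, 0.001, -0.0]
wrist_force: [0.3, 0.3, 1.0]
gripper_width: 0.498
```

{"op": "jog_arm", "data": {"increments": [[[0,0,0,0,0,0],[0,0,0,0,0,0],[0,0,0,0,0,0],[0,0,0,0,0,0],[0,0,0,0,0,0],[0,0,0,0,0,0]]], "grip": 0.19}}

```text
t: 8.9
tcp_pos: [0.6379, -0.1515, 0.0722]
tcp_rot: [0.71, -0.704, 0.0, -0.0]
wrist_force: [-0.7, 0.3, 0.3]
gripper_width: 0.193
```

Run:
```python
from h import *
c=optics.camera_info("wrist"); im=optics.snapshot("wrist")
s=env.read_state(); print(s["t"],s["tcp_pos"],s["torque"],s["wrist_force"],s["joint_positions"],s["gripper_width"])
print(proj(c,[.638,-.1513,.094]))
cv2.imwrite("pics/w3.png",cv2.resize(im[120:340,180:460],None,fx=2.5,fy=2.5))
```

```text
8.95 [ 0.63791767 -0.15154365  0.07224485] [ 0.03255644 -0.0583232   0.01087884] [-0.17251038 -0.14401444  1.32012462] [ 7.12436681e-02  2.22906018e-01 -5.59155646e-03  2.02456914e-04
 -1.34220835e+00 -6.38328234e-02] 0.18620398199883662
[320.56979812 281.21172529]
```

View pics/w3.png

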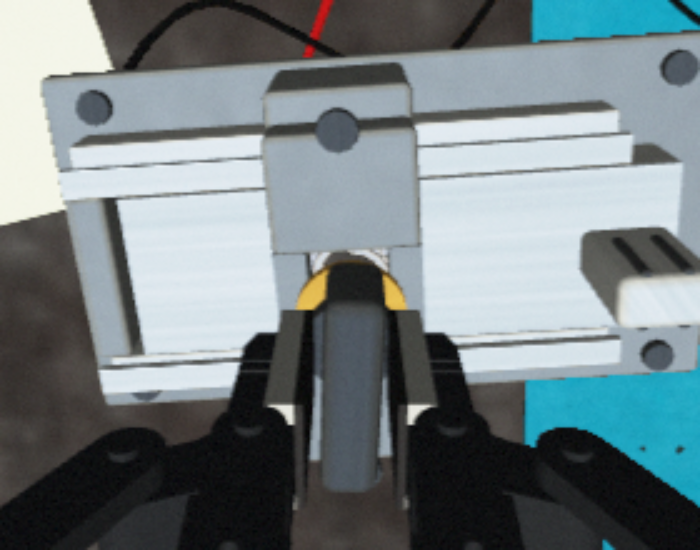

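{"op": "jog_arm", "data": {"increments": [[[0,0,0,0,0,-1],[0,0,0,0,0,-2],[0,0,0,0,0,-3],[0,0,0,0,0,-4],[0,0,0,0,0,-5],[0,0,0,0,0,-6],[0,0,0,0,0,-7],[0,0,0,0,0,-8],[0,0,0,0,0,-9],[0,0,0,0,0,-10],[0,0,0,0,0,-11],[0,0,0,0,0,-12],[0,0,0,0,0,-13],[0,0,0,0,0,-14],[0,0,0,0,0,-15],[0,0,0,0,0,-15]]]}}

```text
t: 10.55
tcp_pos: [0.6381, -0.1513, 0.0722]
tcp_rot: [0.992, -0.126, 0.0, -0.0]
wrist_force: [1.7, 0.7, -0.1]
gripper_width: 0.189
```

```bash
cat > chk.py <<'E'
from h import *
import sys
im=optics.snapshot("wrist")
s=env.read_state(); print(s["t"],s["tcp_pos"],"T",s["torque"],"F",s["wrist_force"],"j6",s["joint_positions"][5],s["gripper_width"])
cv2.imwrite(f"pics/{sys.argv[1]}.png",im)
# profile down the column through the bar: near-camera end's top edge
print(im[190:320:3,318:323].mean((1,2)).astype(int))
E
python3 chk.py r1; python3 -c "
import cv2
i=cv2.imread('pics/w3.png');i=cv2.resize(i,(280,220));print(i[70:200:3,138:143].mean((1,2)).astype(int))"
```

```text
10.6 [ 0.63805582 -0.15140527  0.07222649] T [ 0.25966235 -0.24216827  0.01177764] F [ 1.26826628 -0.74638465  0.13741527] j6 1.243303922714228 0.1895526456157902
[230 230 230 229 228 224  66  69  90 170 170 162  34  34  35  36  36  66
  81  86  87  86  85  86  87  87  86  87  88  87  88  86  86  85  86  87
  86  85  85  83  81  82 132 160]
[173 171 172 171 172 171 170 169 167 166 163  71  29  28  28  29  29  55
  79  86  88  88  88  89  87  88  87  88  88  86  88  88  89  88  88  86
  87  87  89  87  85  86  73  49]
```

{"op": "jog_arm", "data": {"increments": [[[0,0,0,0,0,-1],[0,0,0,0,0,-2],[0,0,0,0,0,-3],[0,0,0,0,0,-4],[0,0,0,0,0,-5],[0,0,0,0,0,-5]]]}}

```text
t: 11.2
tcp_pos: [0.6377, -0.1513, 0.072]
tcp_rot: [0.996, 0.09, -0.0, -0.0]
wrist_force: [0.7, 0.6, 0.8]
gripper_width: 0.19
```

```bash
python3 chk.py r2
```

```text
11.25 [ 0.63772542 -0.15131268  0.07196659] T [0.46669028 0.07806777 0.01398054] F [0.06834362 0.88159064 1.0514118 ] j6 1.6779776798035917 0.1914499908809917
[230 230 230 230 230 214  67  69  70 168  40  34  34  37  37  73  82  86
  85  86  87  87  87  87  88  87  88  87  85  89  87  88  85  86  85  85
  84  82  82 124 168 169 165 139]
```

Run:
```python
from h import *
c=optics.camera_info("wrist"); s=env.read_state(); x=R.from_quat(s["tcp_rot"]).as_matrix()[:,0]
for z in (.094,.088):
    for e in (.022,-.022): 
        p=np.array([.638,-.1513,z])+e*x; print(z,e,proj(c,p))
```

```text
0.094 0.022 [320.50008634 241.29617903]
0.094 -0.022 [320.51523639 318.79912712]
0.088 0.022 [320.48569062 235.45082734]
0.088 -0.022 [320.5016284  310.66004047]
```

The wing's edge shift matches a 6 mm drop (235 px measured, 235.5 predicted). Next I ease the jaws forward to centre them, lower 6 mm and grip firmly.

{"op": "jog_arm", "data": {"increments": [[[0,0,0.07,0,0,1],[0,0,0.15,0,0,1.6],[0,0,0.15,0,0,1.6]]]}}

```text
t: 11.55
tcp_pos: [0.6379, -0.1518, 0.0662]
tcp_rot: [1.0, 0.019, 0.0, 0.0]
wrist_force: [0.8, -0.3, -0.3]
gripper_width: 0.196
```

{"op": "jog_arm", "data": {"increments": [[[0,0,0,0,0,0],[0,0,0,0,0,0],[0,0,0,0,0,0],[0,0,0,0,0,0],[0,0,0,0,0,0]]], "grip": 0}}

```text
t: 12.05
tcp_pos: [0.6378, -0.1513, 0.0663]
tcp_rot: [1.0, 0.021, -0.0, -0.0]
wrist_force: [-3.2, 2.9, 4.6]
gripper_width: 0.126
```

```bash
python3 chk.py r3
python3 - <<'E'
from h import *
im=cv2.imread("pics/r3.png"); cv2.imwrite("pics/r3c.png",cv2.resize(im[120:340,180:460],None,fx=2.5,fy=2.5))
E
```

```text
12.1 [ 0.63782483 -0.15134328  0.06637522] T [ 1.31330442e+00  1.03487281e+00 -6.68589134e-04] F [-2.66051946  3.89355077  3.80978541] j6 1.5419045119404833 0.1298389117799726
[229 229 229 230 229 229 216 100  69  68 145 160  34  35  36  36  41  76
  83  88  87  89  86  87  88  87  87  87  86  87  87  86  88  86  87  87
  86  87  86  84  87  85 102 103]
```

View pics/r3c.png

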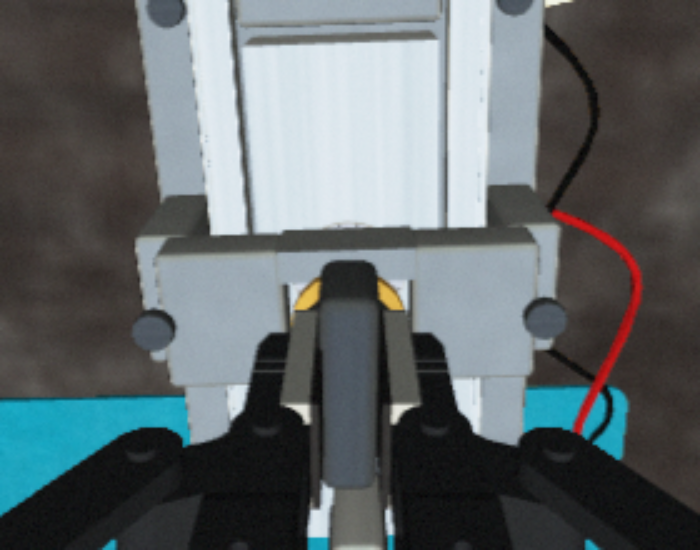

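The bar sits square in the jaws, 6 mm lower, with the jaws closed on 12 mm. Now forward.

{"op": "jog_arm", "data": {"increments": [[[0,0,0.002,0,0,1],[0,0,0.004,0,0,2],[0,0,0.006,0,0,3],[0,0,0.008,0,0,4],[0,0,0.01,0,0,5],[0,0,0.012,0,0,6],[0,0,0.015,0,0,7],[0,0,0.017,0,0,8],[0,0,0.019,0,0,9],[0,0,0.021,0,0,10],[0,0,0.023,0,0,11],[0,0,0.025,0,0,12],[0,0,0.027,0,0,13],[0,0,0.029,0,0,14],[0,0,0.031,0,0,15],[0,0,0.033,0,0,16],[0,0,0.035,0,0,17],[0,0,0.037,0,0,18],[0,0,0.037,0,0,18]]]}}

```text
t: 14.0
tcp_pos: [0.6378, -0.1511, 0.0648]
tcp_rot: [0.721, -0.693, -0.0, -0.0]
wrist_force: [-2.6, 4.0, 4.0]
gripper_width: 0.13
```

```bash
python3 chk.py r4
```

```text
14.05 [ 0.63779668 -0.15107115  0.06478015] T [ 1.68418249  1.10059549 -0.10197661] F [-3.11224355  4.83783372  5.21192424] j6 -0.029533431071419217 0.1260000735128424
[171 171 171 172 171 171 171 170 169 167 167 156  28  27  26  29  32  68
  81  89  89  88  90  89  87  87  89  88  87  87  88  88  88  87  87  88
  87  88  88  87  87  87  89  89]
```

Edge rows are unchanged, so the bar follows the jaws. Another 90°.

{"op": "jog_arm", "data": {"increments": [[[0,0,0.002,0,0,1],[0,0,0.004,0,0,2],[0,0,0.006,0,0,3],[0,0,0.008,0,0,4],[0,0,0.01,0,0,5],[0,0,0.012,0,0,6],[0,0,0.015,0,0,7],[0,0,0.017,0,0,8],[0,0,0.019,0,0,9],[0,0,0.021,0,0,10],[0,0,0.023,0,0,11],[0,0,0.025,0,0,12],[0,0,0.027,0,0,13],[0,0,0.029,0,0,14],[0,0,0.031,0,0,15],[0,0,0.033,0,0,16],[0,0,0.035,0,0,17],[0,0,0.037,0,0,18],[0,0,0.037,0,0,18]]]}}

```text
t: 15.95
tcp_pos: [0.6381, -0.151, 0.0634]
tcp_rot: [-0.021, 1.0, 0.0, 0.0]
wrist_force: [-2.1, 4.6, 5.0]
gripper_width: 0.123
```

{"op": "jog_arm", "data": {"increments": [[[0,0,0,0,0,0],[0,0,0,0,0,0],[0,0,0,0,0,0],[0,0,0,0,0,0],[0,0,0,0,0,0],[0,0,0,0,0,0],[0,0,0,0,0,0],[0,0,0,0,0,0]]], "grip": 1}}

```text
t: 16.75
tcp_pos: [0.6379, -0.1516, 0.0632]
tcp_rot: [-0.021, 1.0, -0.0, 0.0]
wrist_force: [0.9, -0.1, -0.4]
gripper_width: 0.998
```

```bash
python3 chk.py r5
python3 - <<'E'
from h import *
im=cv2.imread("pics/r5.png"); cv2.imwrite("pics/r5c.png",cv2.resize(im[120:340,180:460],None,fx=2.5,fy=2.5))
E
```

```text
16.8 [ 0.63788504 -0.15150778  0.06318058] T [-0.0608062   0.01725174 -0.00975316] F [ 0.02545522  0.08943814 -0.3022384 ] j6 -1.5996979042133013 0.9988374547909104
[242 242 242 242 242 243 242 233  64  63  64 184  34  34  34  36  37  78
  93 102 102 101 102 103 103 102 103 102 101 102 103 102 102 103 103 104
 102 103 102 101 102 102 192 191]
```

View pics/r5c.png

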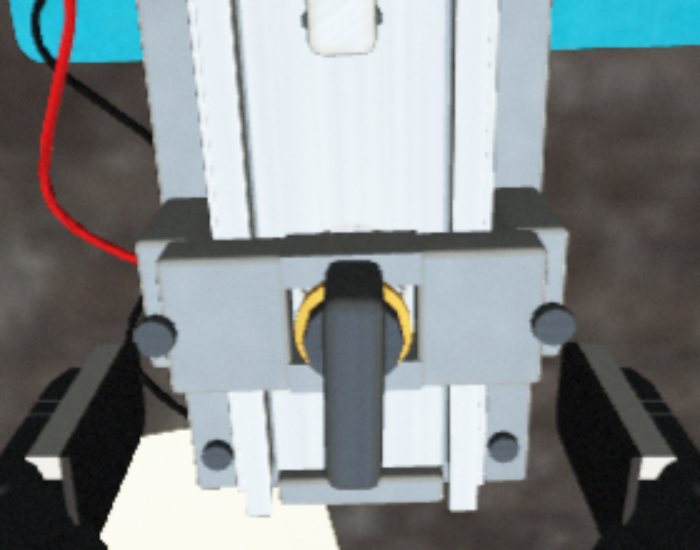

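The bar stays in the thread when released, half a turn in. I'll swing the open jaws back 180° and grip again.

{"op": "jog_arm", "data": {"increments": [[[0,0,0,0,0,-1.5],[0,0,0,0,0,-3],[0,0,0,0,0,-4.5],[0,0,0,0,0,-6],[0,0,0,0,0,-7.5],[0,0,0,0,0,-9],[0,0,0,0,0,-10.5],[0,0,0,0,0,-12],[0,0,0,0,0,-13.5],[0,0,0,0,0,-15],[0,0,0,0,0,-16.5],[0,0,0,0,0,-18],[0,0,0,0,0,-18]]]}}

```text
t: 18.1
tcp_pos: [0.6379, -0.1515, 0.0632]
tcp_rot: [0.722, -0.692, 0.0, 0.0]
wrist_force: [-0.4, -0.1, -0.1]
gripper_width: 0.997
```

{"op": "jog_arm", "data": {"increments": [[[0,0,0,0,0,-1.5],[0,0,0,0,0,-3],[0,0,0,0,0,-4.5],[0,0,0,0,0,-6],[0,0,0,0,0,-7.5],[0,0,0,0,0,-9],[0,0,0,0,0,-10.5],[0,0,0,0,0,-12],[0,0,0,0,0,-13.5],[0,0,0,0,0,-15],[0,0,0,0,0,-16.5],[0,0,0,0,0,-18],[0,0,0,0,0,-18],[0,0,0,0,0,-18]]]}}

```text
t: 19.5
tcp_pos: [0.6379, -0.1515, 0.0632]
tcp_rot: [1.0, 0.018, 0.0, 0.0]
wrist_force: [-0.5, 0.2, -0.1]
gripper_width: 1.007
```

{"op": "jog_arm", "data": {"increments": [[[0,0,0,0,0,0],[0,0,0,0,0,0],[0,0,0,0,0,0],[0,0,0,0,0,0],[0,0,0,0,0,0],[0,0,0,0,0,0],[0,0,0,0,0,0],[0,0,0,0,0,0],[0,0,0,0,0,0],[0,0,0,0,0,0]]], "grip": 0}}

```text
t: 20.5
tcp_pos: [0.638, -0.1513, 0.0634]
tcp_rot: [1.0, 0.021, 0.0, -0.0]
wrist_force: [-1.2, 4.1, 3.7]
gripper_width: 0.128
```

```bash
python3 chk.py r6
```

```text
20.55 [ 0.63796947 -0.15126111  0.06341937] T [ 1.36198091  0.58278938 -0.03112405] F [-2.0312468   4.3147816   3.59601899] j6 1.5418469776592416 0.12370911945955752
[229 229 229 229 230 229 229 198  68  67  67 163  31  34  37  37  40  74
  85  87  88  88  88  88  88  88  87  87  86  88  87  87  86  87  87  87
  87  86  87  88  86  86 101 101]
```

{"op": "jog_arm", "data": {"increments": [[[0,0,0.002,0,0,1],[0,0,0.004,0,0,2],[0,0,0.006,0,0,3],[0,0,0.008,0,0,4],[0,0,0.01,0,0,5],[0,0,0.012,0,0,6],[0,0,0.015,0,0,7],[0,0,0.017,0,0,8],[0,0,0.019,0,0,9],[0,0,0.021,0,0,10],[0,0,0.023,0,0,11],[0,0,0.025,0,0,12],[0,0,0.027,0,0,13],[0,0,0.029,0,0,14],[0,0,0.031,0,0,15],[0,0,0.033,0,0,16],[0,0,0.035,0,0,17],[0,0,0.037,0,0,18],[0,0,0.037,0,0,18]]]}}

```text
t: 22.45
tcp_pos: [0.6378, -0.1513, 0.062]
tcp_rot: [0.722, -0.692, -0.0, -0.0]
wrist_force: [-1.9, 4.5, 4.7]
gripper_width: 0.121
```

{"op": "jog_arm", "data": {"increments": [[[0,0,0.002,0,0,1],[0,0,0.004,0,0,2],[0,0,0.006,0,0,3],[0,0,0.008,0,0,4],[0,0,0.01,0,0,5],[0,0,0.012,0,0,6],[0,0,0.015,0,0,7],[0,0,0.017,0,0,8],[0,0,0.019,0,0,9],[0,0,0.021,0,0,10],[0,0,0.023,0,0,11],[0,0,0.025,0,0,12],[0,0,0.027,0,0,13],[0,0,0.029,0,0,14],[0,0,0.031,0,0,15],[0,0,0.033,0,0,16],[0,0,0.035,0,0,17],[0,0,0.035,0,0,17],[0,0,0.035,0,0,17],[0,0,0.035,0,0,17]]]}}

```text
t: 24.45
tcp_pos: [0.6379, -0.1511, 0.0605]
tcp_rot: [-0.066, 0.998, 0.0, 0.0]
wrist_force: [-1.9, 5.3, 4.6]
gripper_width: 0.125
```

```bash
python3 chk.py r7
python3 - <<'E'
from h import *
c=optics.camera_info("wrist"); s=env.read_state(); x=R.from_quat(s["tcp_rot"]).as_matrix()[:,0]
for z in (.088,.085,.082,.079):
    for e in (.022,-.022): print(z,e,proj(c,np.array([.638,-.1513,z])+e*x))
im=cv2.imread("pics/r7.png"); cv2.imwrite("pics/r7c.png",cv2.resize(im[80:340,180:460],None,fx=2.3,fy=2.3))
E
```

```text
24.5 [ 0.63787794 -0.15109382  0.06047255] T [ 1.91563908  0.92510581 -0.06804922] F [-2.84080799  4.64276462  5.50510417] j6 -1.5098833853863127 0.1281001665784859
[244 244 244 244 245 245 245 237 163  68  68  52  36  35  35  37  48  87
 100 108 109 108 109 107 107 108 108 108 108 107 108 107 108 108 107 108
 107 107 108 107 106 106 196 202]
0.088 0.022 [318.86366714 246.23755539]
0.088 -0.022 [319.04565173 326.16373149]
0.085 0.022 [318.87477944 243.03163473]
0.085 -0.022 [319.05214998 321.72694421]
0.082 0.022 [318.88542488 239.96040646]
0.082 -0.022 [319.05840156 317.45857075]
0.079 0.022 [318.89563226 237.01555686]
0.079 -0.022 [319.06442026 313.34920062]
```

View pics/r7c.png

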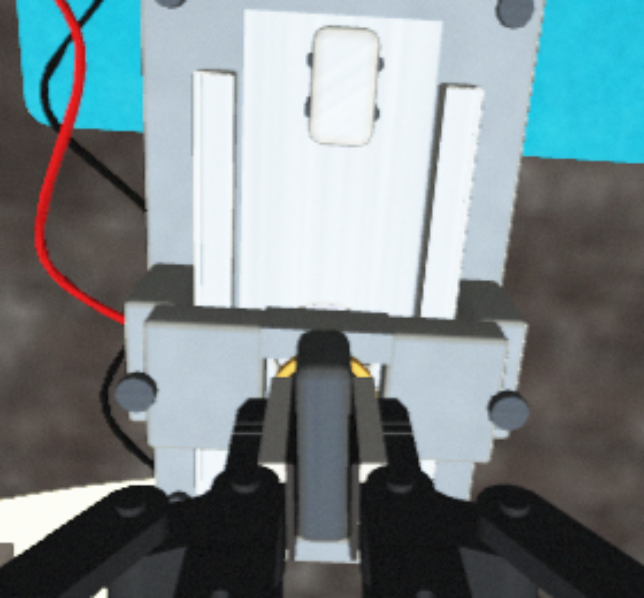

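The bar is gripped, and its edge at about row 240 matches a top height of 82 mm (12 mm sunk). The plate is still home and the arm is still, so I'm handing in.

```bash
python3 -c "
from rig import env
print(env.sign_off()); s=env.read_state(); print(s['t'],s['gripper_width'],s['dq'])"
```

```text
the job is handed in; nothing more can be done
None
the job is handed in; nothing more can be done
```

The nut plate is home and the wing screw is started about one turn into it. The gripper is still closed on the wing. I handed the job in at 24.5 s of the 72 s allowed; no verdict is reported.

- **Nut plate:** I pushed it with shut fingers until it stopped against about 31 N. The threaded hole was then out of sight under the bridge, and in the last picture the plate still looked home. Pushing it also turned the wing about 18° forward, so I measured the wing again before gripping.
- **Drop into the thread:** I turned the wing back with loose jaws, about 100° in all. Its edge then moved to image row 235, and a 6 mm drop predicts 235.5.
- **Forward turn:** I gripped firmly and turned forward 180°, swung the open jaws back half a turn, and turned forward another 175°.
- **Last checks:** the wing's edge was at about row 240, which matches 12 mm sunk. The jaws were stopped on the 12 mm bar and the wrist force was under 8 N.

No check failed. The exact turn angle is not directly measured: I know it from the jaw motion plus the drop angle, which is uncertain by about 0.3 rad. The bystanders were kept clear of the arm's path, but I did not measure them again at the end.

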